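Mix the wood glue on the touch-start mixer

ROBOT

A 7-joint arm with a two-finger parallel gripper is mounted at the origin on the work surface; the furniture and walls round the work are solid. World frame = base frame: x ahead of the robot, y to its left, z up, the work surface at z = 0. Lengths are in m, angles in degrees, forces in N, time in s.
With the tool pointing down it reaches from about 0.375 to 0.925 m from the base axis. Payload 3.1 kg.
Tool frame: the origin (TCP) lies at the very end of the fingers, on their centre line; the grasp point (between the pads) lies 19 mm behind it; z points along the fingers, y is the line along which they close (so a half turn about z gives the same grasp; the last joint's range is limited). The gripper opens to 85 mm and grips with 20 to 120 N. Pads are 22 mm wide; open, the fingers measure 114 mm over their backs; the gripper's body (76 mm by 85 mm) begins 54 mm behind the grasp point. The pads swing forward as they close: fully open they stand 13 mm farther back than shut.
Start: joints at [62.98, 21.939, 2.515, 91.553, -1.026, 66.532, -2.859], TCP at [0.237, -0.605, 0.231] pointing down, gripper open.
Joint ranges: [-149.38, 149.38], [-23.57, 123.04], [-84.95, 90], [0, 143.3], [-89.99, 269.99], [3.08, 112.72], [-163.45, 163.45]. Speed limits (degrees/s): [159.86, 159.86, 180, 180, 180, 180, 180].

INTERFACE

Orientations are given as [roll, pitch, yaw] about the fixed x, y, z axes, in that order (R = Rz(yaw) Ry(pitch) Rx(roll)).
In Python, from bench import robot gives the robot as it stands.
- The arm moves only by the tool step_arm, never from a script. Its argument "targets" is a list of rows, each a list of 3 entries, a list of its own where there are three numbers: the finger opening in mm, from 0 to 85.4, then the shift along the tool's x, y, z in units of 40 mm (1.0 is 40 mm), then the turn, a rotation vector about the tool's x, y, z in degrees. A call has 1 to 10 rows; each row is the pose to reach, as a shift and turn from the pose commanded when the call began, along the tool's axes at that moment; what a row does not reach only later rows make up. A row lasts 1/12 s, in which the tool goes at most 41.7 mm and 7.16 degrees, less where a joint would pass 70% of its speed; a pose out of reach is approached as far as the arm can. A call with a gripper value outside its range is refused whole. The fingers move at their own pace and stop on an object; "squeeze" is the grip in N (left out, the last holds). Time passes only in rows, so rows that repeat a pose let the fingers close. It gives the time, the measured TCP pose, the force, the opening and the grip force at its end, in the units of the state.
- robot.read_state(): the state, without advancing time (a new reading comes with each control period).
- robot.capture(name): name is "side" or "top"; returns the picture (400x640x3 uint8, red, green, blue); there is no depth.
- robot.calibration(name): a dict with "intrinsics" (3x3 intrinsics, pixels), "extrinsics" (4x4, takes a point from camera to world coordinates). Camera axes: x right, y down, z forward; pixel columns grow to the right and rows downward; lengths in m; the calibration is good to about 2 mm. A picture is of the moment at which its call begins. calibration takes no time and is no camera call.
- robot.close_job(): hands the job in; it is judged then, once.
The state is a dict: "time": time; "joint_positions": joint angles; "joint_vel": joint speeds; "joint_efforts": joint torques, N m; "tcp_pos": TCP position; "tcp_rot": TCP orientation; "ft_force": force on the tool from outside, world axes, zero at the start; "ft_torque": the same for the moment, N m; "width": opening from 0.0 (shut) to 1.0 (fully open); "finger_force": force on a finger pad.
Only numpy, scipy, OpenCV 4.12 (cv2) and the standard library are available. Lean on these libraries where they do the work, as an engineer would, in place of code of your own. Each camera call takes 0.05 s, during which the arm holds its last target. There are 200 camera calls.

TASK

The wood glue has settled and needs mixing. First turn the mixer's speed dial until its white pointer lines up with the yellow mark; then take the yellow glue bottle, set its base squarely on the middle of the mixer's sloping sprung pad, press the pad all the way down with the bottle and keep it fully down for two seconds. Then stand the bottle upright on the middle of the round green mat and let go, with the dial still at its mark; do not tip the bottle over, and leave the screw jar and the spray can where they are.

Things in the scene. Friction and masses are not known exactly. Their poses are not given: they have to be found in the camera images.
- mixer: Fixed bottle mixer, 135 mm high: grey console 160 (slope) x 220 (wide) x 40 mm with black panel, on a dark foot 130 x 190. Origin: under the foot's centre, on the worktop; z up, x level and uphill (low edge at -x), y left. The panel slopes 30 deg: outward normal (-0.5, 0, 0.866), uphill (0.866, 0, 0.5) in this frame. Sprung pad on the left half, dial on the right, side by side, 112 mm apart.
- pad_centre (a point): Centre of the top face of the sprung pad, moving with it: orange-faced disc of 84 mm diameter, 30 mm out from the panel when up, then at (-0.025, 0.050, 0.113) in the mixer's frame. Its z axis is the panel's outward normal (30 deg from vertical), x uphill, y to the mixer's left.
- press_pad (a joint): Travel of the sprung pad straight into the panel along its normal, in m: 0 up, 0.012 fully down (hard stop). The spring needs about 3 N to start and 9 N to be fully down, and lifts the pad again when it is let go.
- dial_centre (a point): On the speed dial's axis at mid-height of its grip bar, 21 mm out from the panel, at (-0.0205, -0.062, 0.105) in the mixer's frame. Grey disc, 62 mm diameter, 8 mm high, with a grip bar 56 long, 14 thick, 28 mm high (top 14 mm above this point along the normal, disc top 12 mm below it). Axes turn with the dial: z outward normal, x along the bar to its white pointer end.
- speed_dial (a joint): Dial angle in rad: 0 with the white pointer straight uphill at the yellow mark on the panel; grows clockwise seen looking onto the panel; range -1.4 to 1.4. Stays where left (friction about 0.06 N m). Starts between -1.25 and -0.6, left of the mark.
- glue_bottle: Yellow wood glue bottle with red-orange nozzle, standing loose on the worktop, about 0.26 kg: flat oval body 41 mm (its x) by 62 mm (its y) and 148 mm high, nozzle of at most 24 mm diameter above it up to 190 mm. Origin: centre of its underside; z up through the nozzle. Grip the body across its x, near its top (about 125 mm up).
- mat: Round green bottle mat, fixed on the worktop, 110 mm diameter, 5 mm thick. Origin: centre of its underside.
- screw_jar: Bystander: white jar with red lid, 68 mm diameter, 92 mm high, standing loose. Origin: centre of its underside.
- spray_can: Bystander: aerosol can with black cap, 65 mm diameter, 237 mm high, standing loose. Origin: centre of its underside.
Things that resemble listed ones, but are neither listed nor needed, are in the scene too. Several things look just like the mat: the one meant starts farthest to the robot's right.

How it is judged:
By the outcome, as a careful person would: the job done as asked, in the order asked, and still so for the second after the job is handed in, with the robot touching nothing.
It also fails if it takes over 72 s, if anything falls off the work surface, if the arm or the gripper's body presses on something with over 40 N, if the wrist force passes 120 N, or if a joint passes its speed limit or range.

## Working session

There is one attempt and no reset: what is moved stays moved. The work goes in short steps, Python scripts to look and compute and a tool call to move; the robot and the scene stay as the last step left them, time stands still between calls to the robot, and variables do not carry over. Pictures are saved under pics/ and viewed, at most 10 in all, crops included, and the job is handed in when it is done.

Besides the shell and the picture viewer there is one more tool, called after "Call:" as a command line: name --argument value ..., lists and objects as JSON in quotes. step_arm: Moves the arm, as the interface text tells. Its arguments: {"type":"object","properties":{"targets":{"type":"array","items":{"type":"array"}},"squeeze":{"type":"number"}},"required":["targets"]}

```bash
mkdir -p pics
python3 - <<'E'
from bench import robot
import cv2,numpy as np
np.set_printoptions(precision=4,suppress=True)
for n in ("side","top"):
    im=robot.capture(n); cv2.imwrite(f"pics/{n}0.png",im[...,::-1])
    c=robot.calibration(n); print(n,np.array(c["intrinsics"]),np.array(c["extrinsics"]))
s=robot.read_state(); print(s)
E
```

```text
side [[479.1363   0.     314.1258]
 [  0.     479.1363 188.6259]
 [  0.       0.       1.    ]] [[ 0.9916 -0.1149  0.0591  0.2175]
 [-0.1289 -0.8475  0.5149 -0.8192]
 [-0.009  -0.5182 -0.8552  1.548 ]
 [ 0.      0.      0.      1.    ]]
top [[497.6667   0.     307.0144]
 [  0.     497.6667 193.2199]
 [  0.       0.       1.    ]] [[ 0.0168 -0.9112  0.4116 -0.4574]
 [-0.9998 -0.0135  0.011   0.0492]
 [-0.0044 -0.4118 -0.9113  1.8151]
 [ 0.      0.      0.      1.    ]]
{'time': 0.1, 'joint_positions': array([62.9806, 21.9899,  2.5116, 91.6424, -1.0252, 66.5322, -2.859 ]), 'joint_vel': array([ 0.0222, -0.0668, -0.033 , -0.3336,  0.13  ,  0.0008,  0.0691]), 'joint_efforts': array([  0.003 , -43.4725,   1.0296, -25.0454,   0.0109,   0.0054,
        -0.    ]), 'tcp_pos': array([ 0.237 , -0.6043,  0.23  ]), 'tcp_rot': array([-179.8582,    0.0079,   21.4206]), 'ft_force': array([-0.1059, -0.5757,  0.3807]), 'ft_torque': array([-0.0374,  0.0177,  0.0383]), 'finger_force': 0.0, 'width': 1.0011342642573942}
```

View pics/side0.png

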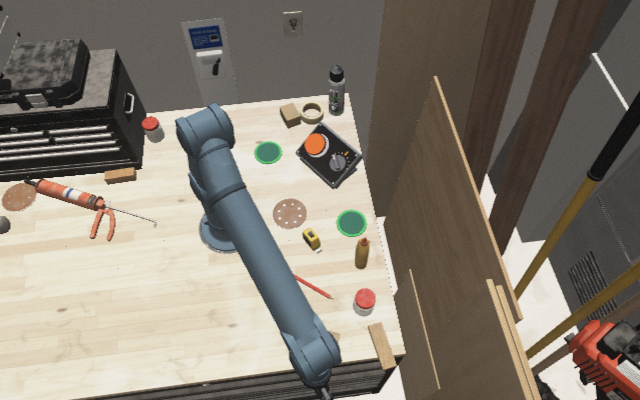

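View pics/top0.png

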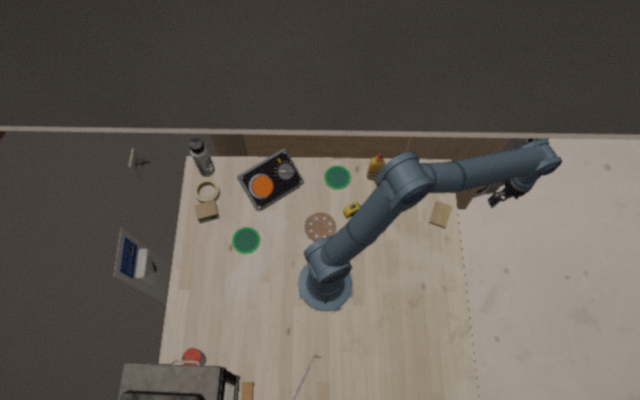

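The side view shows the mixer at (328,155), green mats at (351,223) and (268,152), the bottle at (362,253), the jar at (365,300) and the can at (337,90). The mat at (351,223) is further to the robot's right. Next I'll enlarge.

```bash
cat > h.py <<'E'
from bench import robot
import cv2,numpy as np
from scipy.spatial.transform import Rotation as R
np.set_printoptions(precision=4,suppress=True)
def cal(n):
    c=robot.calibration(n); return np.array(c["intrinsics"]),np.array(c["extrinsics"])
def px2w(n,u,v,z):
    K,E=cal(n); d=E[:3,:3]@np.linalg.solve(K,[u,v,1]); o=E[:3,3]; return o+d*(z-o[2])/d[2]
def w2px(n,p):
    K,E=cal(n); q=K@(E[:3,:3].T@(np.asarray(p)-E[:3,3])); return q[:2]/q[2]
def crop(im,x,y,w,h,s): return cv2.resize(im[y:y+h,x:x+w],None,fx=s,fy=s,interpolation=cv2.INTER_CUBIC)
E
python3 - <<'E'
from h import *
s=cv2.imread("pics/side0.png");t=cv2.imread("pics/top0.png")
a=np.hstack([crop(s,290,115,80,60+20,5),crop(s,325,200,80,80,5)])
cv2.imwrite("pics/c1.png",a)
b=np.hstack([crop(t,230,140,80,80,5),crop(t,320,140,80,80,5)])
cv2.imwrite("pics/c2.png",b)
for n,u,v,z in [("side",351,223,.005),("top",338,177,.005),("side",268,152,.005),("top",246,240,.005),("side",361,267,0),("side",365,310,0)]: print(n,u,v,px2w(n,u,v,z))
E
```

```text
side 351 223 [ 0.4373 -0.0519  0.005 ]
top 338 177 [ 0.4341 -0.0533  0.005 ]
side 268 152 [0.1653 0.3021 0.005 ]
top 246 240 [0.1601 0.3014 0.005 ]
side 361 267 [ 0.4435 -0.2209 -0.    ]
side 365 310 [ 0.4296 -0.3701  0.    ]
```

View pics/c1.png

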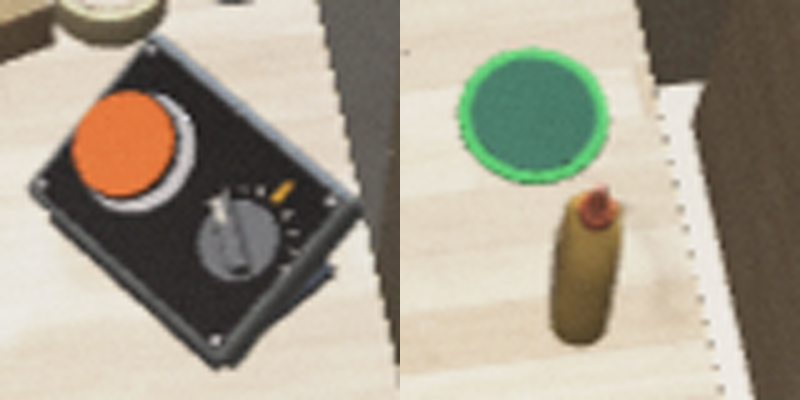

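View pics/c2.png

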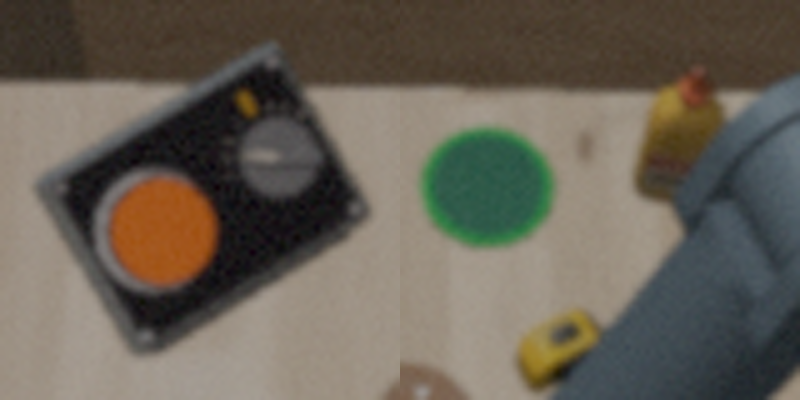

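```bash
cat > fit.py <<'E'
from h import *
from scipy.optimize import least_squares
U=np.array([.866,0,.5]);N=np.array([-.5,0,.866]);Y=np.array([0,1,0]);C=np.array([.004,0,.095])
pad=np.array([-.025,.05,.113]);dial=np.array([-.0205,-.062,.105]);disc=dial-.012*N
co=lambda a,b:C+a*.08*U+b*.11*Y
P={"pad":pad,"disc":disc,"ul":co(1,1),"ur":co(1,-1),"dl":co(-1,1),"dr":co(-1,-1)}
M={"side":dict(pad=(314.8,143.8),disc=(337.6,163),ul=(321,122.4),ur=(362.4,155),dl=(296,152.2),dr=(333,184.4)),
"top":dict(pad=(262.8,186),disc=(286,171.6),ur=(285,148.4),ul=(238,177.4),dl=(259,210.4),dr=(303.6,182))}
def T(q,p): c,s=np.cos(q[2]),np.sin(q[2]); return np.array([c*p[0]-s*p[1]+q[0],s*p[0]+c*p[1]+q[1],p[2]])
W={"pad":2,"disc":2}
def res(q): return np.concatenate([W.get(k,1)*(w2px(n,T(q,P[k]))-m) for n in M for k,m in M[n].items()])
r=least_squares(res,[.4,.2,-.5],loss="soft_l1"); q=r.x
print("mixer",q[:2],np.degrees(q[2])); print(res(q).reshape(-1,2))
print("pad",T(q,pad),"dial",T(q,dial))
# pointer
def tip(a,s=1): 
    d=np.cos(a)*U-np.sin(a)*Y; return T(q,dial+.014*N+s*.026*d)
for a in np.radians([-75,-65,-55,-45,-35]):
    print(np.degrees(a),*[np.round(np.r_[w2px(n,tip(a))-o,w2px(n,tip(a,-1))-o]*5) for n,o in(("side",np.array([290,115])),("top",np.array([230,140])))])
E
python3 fit.py
python3 - <<'E'
from h import *
print(px2w("side",364.6,238.6,.188),px2w("top",379.4,154.6,.188))
print(px2w("side",325+183/5,200+320/5,0),px2w("side",325+131/5,200+116/5,.005),px2w("top",320+88/5,140+187/5,.005))
E
```

```text
mixer [0.3871 0.2101] 34.99342176758277
[[-3.3597  0.6429]
 [-3.4023  1.3532]
 [ 0.562  -5.3364]
 [ 0.5882 -3.1947]
 [-1.0199 -2.5495]
 [ 1.6196  1.1672]
 [ 0.2578  0.4641]
 [ 0.9199 -0.1838]
 [-0.95   -4.5271]
 [-2.8083 -5.0586]
 [-2.5142 -1.8925]
 [ 0.568  -2.5164]]
pad [0.3379 0.2367 0.113 ] dial [0.4058 0.1475 0.105 ]
-75.0 [199. 208. 236. 264.] [258. 166. 322. 148.]
-65.0 [205. 205. 230. 268.] [257. 160. 323. 154.]
-55.0 [210. 202. 225. 270.] [257. 154. 323. 160.]
-45.0 [216. 201. 219. 271.] [258. 148. 322. 166.]
-35.0 [222. 201. 213. 271.] [260. 142. 320. 171.]
[ 0.444  -0.2023  0.188 ] [ 0.4389 -0.1975  0.188 ]
[ 0.4475 -0.2104 -0.    ] [ 0.4378 -0.0527  0.005 ] [ 0.4323 -0.0517  0.005 ]
```

```bash
python3 - <<'E'
s=open('fit.py').read()
a=s.index("W={");b=s.index("# pointer")
s=s[:a]+'''
import itertools
def res(q):
    sh=q[3]*U; o={"side":q[4:6],"top":q[6:8]}
    return np.concatenate([(w2px(n,T(q,P[k]+(sh if len(k)==2 else 0)))+o[n]-m)*(2 if len(k)>2 else 1) for n in M for k,m in M[n].items()]+[q[4:]*1.5])
r=least_squares(res,[.4,.2,.6,0,0,0,0,0],x_scale=[.01,.01,.1,.01,1,1,1,1],loss="soft_l1"); q=r.x
print("mixer",q[:2],np.degrees(q[2]),q[3:]); print(res(q)[:-4].reshape(-1,2))
print("pad",T(q,pad),"dial",T(q,dial))
'''+s[b:]
open('fit.py','w').write(s)
E
python3 fit.py
```

```text
mixer [0.3915 0.2115] 35.25902714331986 [-0.0151  0.5415 -0.0245 -0.008   0.8717]
[[-0.0561 -0.1544]
 [ 0.0957  0.3509]
 [-0.4655 -2.6377]
 [-0.3868 -0.5762]
 [-1.8781  0.1677]
 [ 0.8358  3.8025]
 [-0.2435  0.1383]
 [ 0.2189 -0.6181]
 [ 0.5109 -1.3225]
 [-1.058  -1.6582]
 [-0.6893  1.3118]
 [ 2.1006  0.4966]]
pad [0.3422 0.2379 0.113 ] dial [0.4105 0.149  0.105 ]
-75.0 [206. 206. 242. 262.] [257. 160. 320. 142.]
-65.0 [211. 202. 237. 265.] [256. 154. 321. 148.]
-55.0 [216. 200. 231. 267.] [256. 148. 321. 154.]
-45.0 [222. 199. 225. 269.] [257. 143. 321. 160.]
-35.0 [228. 198. 219. 269.] [258. 137. 319. 165.]
```

Fit is consistent to about 1–2 mm, with the camera offsets absorbed. The mixer is at (0.3915, 0.2115) with yaw 35.3°, the dial at about -60°, the mat at about (0.436, -0.052) and the bottle at about (0.442, -0.20).

```bash
cat >> h.py <<'E'
MX=np.array([.3915,.2115]);YAW=np.radians(35.26)
RM=R.from_euler('z',YAW).as_matrix()
Uw,Nw,Yw=RM@[.866,0,.5],RM@[-.5,0,.866],RM@[0,1,0]
PAD=np.r_[MX,0]+RM@[-.025,.05,.113];DIAL=np.r_[MX,0]+RM@[-.0205,-.062,.105]
def dialR(a):
    a=np.radians(a);x=np.cos(a)*Uw-np.sin(a)*Yw;z=-Nw;return R.from_matrix(np.c_[x,np.cross(z,x),z])
def down(yaw): return R.from_euler('xyz',[180,0,yaw],degrees=True)
def pose(r): return r.as_euler('xyz',degrees=True)
def go(p,r,frm=None):
    """shift (40mm units) and rotvec from pose frm (or measured) to p,r"""
    s=robot.read_state()
    p0,r0=(s["tcp_pos"],R.from_euler('xyz',s["tcp_rot"],degrees=True)) if frm is None else frm
    sh=r0.inv().apply(np.asarray(p)-p0)/.04; rv=(r0.inv()*r).as_rotvec(degrees=True)
    print("shift",np.round(sh,3),"rot",np.round(rv,2),"rows",np.round([np.linalg.norm(sh)*40/41.7,np.linalg.norm(rv)/7.16],1))
def st():
    s=robot.read_state()
    for k in("time","tcp_pos","tcp_rot","joint_positions","ft_force","width","finger_force"):print(k,s[k])
E
python3 - <<'E'
from h import *
print(PAD,DIAL)
p0=(np.array([.237,-.605,.231]),down(21.42))
go([.40,-.25,.42],down(58),p0)
go(DIAL+.11*Nw,dialR(-60),([.40,-.25,.42],down(58)))
E
```

```text
[0.3422 0.2379 0.113 ] [0.4106 0.149  0.105 ]
shift [ 7.035 -6.774 -4.725] rot [  0.     0.   -36.58] rows [10.4  5.1]
shift [ 7.332 -5.594  5.493] rot [-20.18  22.91 -36.39] rows [10.3  6.6]
```

Call:
step_arm --targets '[[60,[0,0,-1],[0,0,0]],[60,[0.7,-0.7,-2],[0,0,-7]],[60,[7.0,-6.8,-4.7],[0,0,-36]],[60,[7.0,-6.8,-4.7],[0,0,-36]],[60,[7.0,-6.8,-4.7],[0,0,-36]],[60,[7.0,-6.8,-4.7],[0,0,-36]],[60,[7.0,-6.8,-4.7],[0,0,-36]],[60,[7.0,-6.8,-4.7],[0,0,-36]],[60,[7.0,-6.8,-4.7],[0,0,-36]],[60,[7.0,-6.8,-4.7],[0,0,-36]]]'

```text
time: 0.93
tcp_pos: [0.3804, -0.2879, 0.4049]
tcp_rot: [-180.0, 0.0, 57.4]
ft_force: [0.6, -0.9, 0.2]
width: 0.703
finger_force: 0.0
```

Run:
```python
from h import *
st(); go(DIAL+.11*Nw,dialR(-60))
```

```text
time 0.9333
tcp_pos [ 0.3804 -0.2879  0.4049]
tcp_rot [-179.9612    0.0174   57.4091]
joint_positions [ 47.9796  -2.5597 -15.1575  99.6286  -0.6566  82.8814   0.3274]
ft_force [ 0.5721 -0.9175  0.218 ]
width 0.7030236281753862
finger_force 0.0
shift [ 8.337 -5.763  5.117] rot [-20.11  23.03 -36.98] rows [10.9  6.7]
```

Call:
step_arm --targets '[[60,[8.0,-5.7,0],[-20,23,-37]],[60,[8.0,-5.7,0],[-20,23,-37]],[60,[8.0,-5.7,0],[-20,23,-37]],[60,[8.0,-5.7,0],[-20,23,-37]],[60,[8.0,-5.7,0],[-20,23,-37]],[60,[8.0,-5.7,0],[-20,23,-37]],[60,[8.0,-5.7,0],[-20,23,-37]],[60,[8.0,-5.7,4.8],[-20,23,-37]],[60,[8.0,-5.7,4.8],[-20,23,-37]],[60,[8.0,-5.7,4.8],[-20,23,-37]]]'

```text
time: 1.77
tcp_pos: [0.405, 0.0279, 0.3021]
tcp_rot: [153.4, -14.5, 98.7]
ft_force: [1.4, -0.5, 0.2]
width: 0.701
finger_force: 0.0
```

Call:
step_arm --targets '[[60,[0,0,0],[0,0,0]],[60,[0,0,0],[0,0,0]],[60,[0,0,0],[0,0,0]]]'

```text
time: 2.02
tcp_pos: [0.4031, 0.0295, 0.3011]
tcp_rot: [153.7, -14.6, 98.9]
ft_force: [0.8, 0.0, 1.4]
width: 0.706
finger_force: 0.0
```

Run:
```python
from h import *
st(); go(DIAL+.11*Nw,dialR(-60))
s=robot.capture("side");t=robot.capture("top")
cv2.imwrite("pics/s2.png",np.hstack([crop(s,290,115,80,80,5),crop(t,320,140,80,80,5)])[...,::-1])
K=["side","top"]
for n in K: print(n,w2px(n,robot.read_state()["tcp_pos"]))
```

```text
time 2.0167
tcp_pos [0.4031 0.0295 0.3011]
tcp_rot [153.7463 -14.6414  98.8846]
joint_positions [ 19.562  -23.5227 -11.0297 132.8635 -32.      52.3253  29.9313]
ft_force [0.7585 0.0084 1.4152]
width 0.7063963951465041
finger_force 0.0
shift [ 1.6   -1.862  2.452] rot [-0.36 -0.23  0.09] rows [3.3 0.1]
side [342.0203 158.6561]
top [319.2542 146.3341]
```

View pics/s2.png

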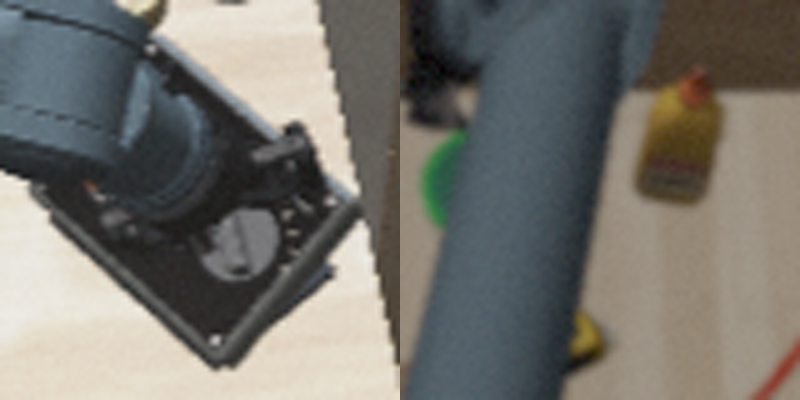

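The left crop shows the gripper above the dial; the right crop shows the bottle clear of the arm, with the nozzle at crop (697,72) and the base at crop (672,190). Continuing the approach.

Call:
step_arm --targets '[[50,[0.8,-0.9,1.2],[0,0,0]],[50,[1.6,-1.86,2.45],[0,0,0]],[50,[1.6,-1.86,2.45],[0,0,0]],[50,[1.6,-1.86,2.45],[0,0,0]],[50,[1.6,-1.86,2.45],[0,0,0]],[50,[1.6,-1.86,2.45],[0,0,0]],[50,[1.6,-1.86,2.45],[0,0,0]],[50,[1.6,-1.86,2.45],[0,0,0]]]'

```text
time: 2.78
tcp_pos: [0.3746, 0.1154, 0.2051]
tcp_rot: [153.8, -14.7, 98.5]
ft_force: [-0.3, 0.6, 0.6]
width: 0.582
finger_force: 0.0
```

Run:
```python
from h import *
st(); go(DIAL-.006*Nw,dialR(-60))
```

```text
time 2.7833
tcp_pos [0.3746 0.1154 0.2051]
tcp_rot [153.8269 -14.7164  98.526 ]
joint_positions [ 26.3064 -23.5216 -32.9242 143.0477 -45.5347  38.1966  29.8066]
ft_force [-0.3256  0.5763  0.6355]
width 0.5818036341164283
finger_force 0.0
shift [ 0.04  -0.235  2.928] rot [-0.35 -0.14 -0.25] rows [2.8 0.1]
```

Call:
step_arm --targets '[[50,[0.04,-0.23,0.7],[0,0,0]],[50,[0.04,-0.23,1.4],[0,0,0]],[50,[0.04,-0.23,2.0],[0,0,0]],[50,[0.04,-0.23,2.0],[0,0,0]],[50,[0.04,-0.23,2.0],[0,0,0]],[50,[0.04,-0.23,2.0],[0,0,0]]]'

```text
time: 3.28
tcp_pos: [0.3986, 0.1425, 0.131]
tcp_rot: [154.2, -14.8, 98.7]
ft_force: [0.0, 0.3, 0.2]
width: 0.586
finger_force: 0.0
```

Run:
```python
from h import *
st(); go(DIAL-.006*Nw,dialR(-60))
s=robot.capture("side");t=robot.capture("top")
cv2.imwrite("pics/s3.png",np.hstack([crop(s,310,125,60,60,6),crop(t,250,140,60,60,6)])[...,::-1])
```

```text
time 3.2833
tcp_pos [0.3986 0.1425 0.131 ]
tcp_rot [154.152  -14.8231  98.7262]
joint_positions [ 70.9003 -23.1465 -77.6838 143.1373 -74.3482  36.1011  55.2744]
ft_force [0.0288 0.3081 0.1689]
width 0.5861959040822341
finger_force 0.0
shift [-0.056  0.003  0.88 ] rot [-0.73 -0.32 -0.13] rows [0.8 0.1]
```

View pics/s3.png

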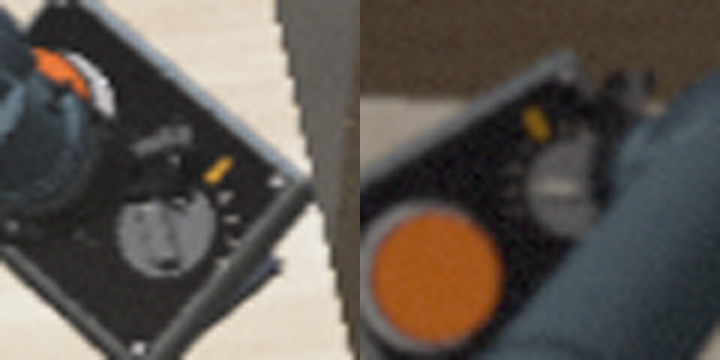

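The left crop shows the gripper just above the dial; in the right crop the bar's pointer end at crop (545,185) points left of the mark, as expected. Descending onto the bar.

Call:
step_arm --targets '[[50,[-0.03,0,0.4],[0,0,0]],[50,[-0.05,0,0.8],[0,0,0]],[50,[-0.05,0,0.88],[0,0,0]],[50,[-0.05,0,0.88],[0,0,0]],[50,[-0.05,0,0.88],[0,0,0]]]'

```text
time: 3.8
tcp_pos: [0.4137, 0.1497, 0.0989]
tcp_rot: [154.1, -14.7, 98.6]
ft_force: [0.4, -0.6, 1.1]
width: 0.585
finger_force: 0.0
```

Run:
```python
from h import *
st(); go(DIAL-.006*Nw,dialR(-60))
```

```text
time 3.8
tcp_pos [0.4137 0.1497 0.0989]
tcp_rot [154.1139 -14.749   98.5841]
joint_positions [ 55.9496   4.4531 -73.3361 142.6559 -33.9456   9.7707  21.1041]
ft_force [ 0.4187 -0.6072  1.1082]
width 0.584629067776499
finger_force 0.0
shift [ 0.034 -0.006 -0.02 ] rot [-0.65 -0.2  -0.22] rows [0.  0.1]
```

Call:
step_arm --targets '[[0,[0,0,0],[0,0,0]],[0,[0,0,0],[0,0,0]],[0,[0,0,0],[0,0,0]],[0,[0,0,0],[0,0,0]],[0,[0,0,0],[0,0,0]],[0,[0,0,0],[0,0,0]],[0,[0,0,0],[0,0,0]],[0,[0,0,0],[0,0,0]]]' --squeeze 50

```text
time: 4.47
tcp_pos: [0.4134, 0.1504, 0.1001]
tcp_rot: [154.0, -14.5, 98.8]
ft_force: [4.7, 2.3, -3.0]
width: 0.154
finger_force: 51.1
```

Run:
```python
from h import *
st(); s=robot.read_state(); go(DIAL-.006*Nw,dialR(0))
im=robot.capture("side");t=robot.capture("top")
cv2.imwrite("pics/s4.png",np.hstack([crop(im,310,125,60,60,6),crop(t,250,140,60,60,6)])[...,::-1])
```

```text
time 4.4667
tcp_pos [0.4134 0.1504 0.1001]
tcp_rot [154.0081 -14.4941  98.7636]
joint_positions [ 56.5368   3.8911 -74.0666 142.6587 -34.6156  10.0071  21.6313]
ft_force [ 4.673   2.317  -2.9579]
width 0.15410270650700164
finger_force 51.13078236579895
shift [ 0.007 -0.011  0.006] rot [-0.56  0.27 60.05] rows [0.  8.4]
```

Call:
step_arm --targets '[[0,[0,0,0],[0,0,5]],[0,[0,0,0],[0,0,10]],[0,[0,0,0],[0,0,15]],[0,[0,0,0],[0,0,20]],[0,[0,0,0],[0,0,25]],[0,[0,0,0],[0,0,30]],[0,[0,0,0],[0,0,30]]]'

```text
time: 5.15
tcp_pos: [0.412, 0.1508, 0.0996]
tcp_rot: [164.6, -25.4, 68.9]
ft_force: [0.8, 1.1, 1.1]
width: 0.15
finger_force: 51.8
```

Run:
```python
from h import *
st(); s=robot.read_state(); go(DIAL-.006*Nw,dialR(0))
```

```text
time 5.15
tcp_pos [0.412  0.1508 0.0996]
tcp_rot [164.6268 -25.3866  68.8668]
joint_positions [ 50.0485   2.751  -67.7074 142.8317 -39.7788  10.5788  -4.0036]
ft_force [0.7991 1.0699 1.1433]
width 0.14984285774128936
finger_force 51.77542805671692
shift [0.009 0.023 0.005] rot [-0.6   0.46 30.  ] rows [0.  4.2]
```

Call:
step_arm --targets '[[0,[0,0,0],[0,0,5]],[0,[0,0,0],[0,0,10]],[0,[0,0,0],[0,0,15]],[0,[0,0,0],[0,0,20]],[0,[0,0,0],[0,0,25]],[0,[0,0,0],[0,0,30]],[0,[0,0,0],[0,0,30]],[0,[0,0,0],[0,0,30]],[0,[0,0,0],[0,0,30]]]'

```text
time: 5.9
tcp_pos: [0.411, 0.1518, 0.0994]
tcp_rot: [-179.5, -29.3, 35.6]
ft_force: [-4.2, 1.8, 8.1]
width: 0.148
finger_force: 52.8
```

Run:
```python
from h import *
st(); go(DIAL-.006*Nw,dialR(0)); print(robot.read_state()["ft_torque"])
im=robot.capture("side");t=robot.capture("top")
cv2.imwrite("pics/s4.png",np.hstack([crop(im,315,135,50,50,8),crop(t,260,145,50,50,8)])[...,::-1])
```

```text
time 5.9
tcp_pos [0.411  0.1518 0.0994]
tcp_rot [-179.5059  -29.3423   35.5594]
joint_positions [ 45.4666   2.2122 -63.3221 142.9345 -42.0587  10.9464 -31.9419]
ft_force [-4.2138  1.8497  8.0857]
width 0.14765067765225928
finger_force 52.800482511520386
shift [0.027 0.05  0.002] rot [-0.64  0.66  0.26] rows [0.1 0.1]
[0.6881 0.2258 0.3834]
```

View pics/s4.png

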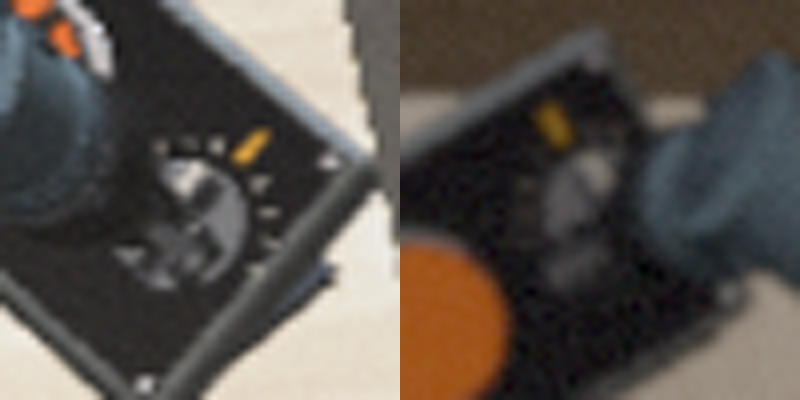

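Run:
```python
from h import *
off={"side":(np.array([.54,-.02]),np.array([315,135]),0),"top":(np.array([0,.87]),np.array([260,145]),400)}
def pr(l,p):
    o=[]
    for n in off:
        d,c,x=off[n]; o.append(np.round((w2px(n,p)+d-c)*8+[x,0]))
    print(l,*o)
for a in(-60,-30,-15,0,15):
    d=np.cos(np.radians(a))*Uw-np.sin(np.radians(a))*Yw
    pr(f"tip {a}",DIAL+.014*Nw+.026*d); pr(f"tail {a}",DIAL+.014*Nw-.026*d)
pr("disc",DIAL-.012*Nw)
for k in(-1,1):
  for h in(.0,.03,.06): pr(f"finger y{k} h{h}",DIAL+h*Nw-k*Yw*.018)
```

```text
tip -60 [146. 161.] [569. 209.]
tail -60 [178. 266.] [674. 209.]
tip -30 [174. 158.] [576. 182.]
tail -30 [150. 269.] [668. 236.]
tip -15 [187. 162.] [584. 171.]
tail -15 [137. 265.] [659. 247.]
tip 0 [199. 169.] [595. 162.]
tail 0 [125. 258.] [649. 256.]
tip 15 [208. 180.] [607. 156.]
tail 15 [116. 247.] [636. 261.]
disc [181. 225.] [609. 210.]
finger y-1 h0.0 [145. 196.] [583. 229.]
finger y-1 h0.03 [122. 182.] [598. 227.]
finger y-1 h0.06 [ 99. 167.] [613. 226.]
finger y1 h0.0 [200. 244.] [646. 191.]
finger y1 h0.03 [178. 230.] [661. 189.]
finger y1 h0.06 [155. 216.] [678. 187.]
```

Call:
step_arm --targets '[[40,[0,0,0],[0,0,0]],[40,[0,0,0],[0,0,0]],[40,[0,0,0],[0,0,0]],[40,[0,0,-0.4],[0,0,0]],[40,[0,0,-0.8],[0,0,0]],[40,[0,0,-1.2],[0,0,0]],[40,[0,0,-1.4],[0,0,0]],[40,[0,0,-1.4],[0,0,0]],[40,[0,0,-1.4],[0,0,0]]]'

```text
time: 6.75
tcp_pos: [0.3911, 0.1337, 0.148]
tcp_rot: [-179.5, -29.2, 35.3]
ft_force: [-0.1, -0.0, 0.0]
width: 0.465
finger_force: 0.0
```

Run:
```python
from h import *
st(); 
# bottle: side/top pixel estimates with camera offsets
for l,z,s,t in [("tip",.189,(364.6,238.6),(379.4,154.6))]:
    print(l,px2w("side",s[0]-.54,s[1],z),px2w("top",t[0],t[1]-.87,z))
go([.43,.0,.36],down(90))
```

```text
time 6.75
tcp_pos [0.3911 0.1337 0.148 ]
tcp_rot [-179.532   -29.2439   35.2611]
joint_positions [ 62.6469 -23.5327 -68.345  143.2918 -68.413   37.5022  -9.586 ]
ft_force [-0.0578 -0.0441  0.0245]
width 0.4650318494714788
finger_force 0.0
tip [ 0.4422 -0.2025  0.189 ] [ 0.4421 -0.1975  0.189 ]
shift [ 1.598  3.248 -5.205] rot [ 13.54 -27.18 -53.39] rows [6.1 8.6]
```

```bash
cat > bot.py <<'E'
from h import *
from scipy.optimize import minimize
off={"side":np.array([.54,0]),"top":np.array([0,.87])}
box={"side":(340,228,45,50),"top":(355,145,45,40)}
S=8;mask={};ims=[]
for n in box:
    im=robot.capture(n)[...,::-1].copy();x,y,w,h=box[n]
    c=cv2.resize(im[y:y+h,x:x+w],None,fx=S,fy=S,interpolation=cv2.INTER_CUBIC)
    hsv=cv2.cvtColor(c,cv2.COLOR_BGR2HSV)
    m=((hsv[...,1]>105)&(hsv[...,0]<32)&(hsv[...,2]>45)).astype(np.uint8)
    k,l,s,_=cv2.connectedComponentsWithStats(m); m=(l==1+s[1:,4].argmax()).astype(np.uint8)
    mask[n]=m; cc,_=cv2.findContours(m,0,1); cv2.drawContours(c,cc,-1,(255,0,0),1); ims.append(c)
t=np.linspace(0,2*np.pi,40)
def sil(q,n):
    x,y,yaw=q; pts=[]
    for z,a,b in [(0,.0205,.031),(.12,.0205,.031),(.135,.018,.028),(.148,.012,.018),(.155,.012,.012),(.17,.009,.009),(.19,.004,.004)]:
        e=np.c_[a*np.cos(t),b*np.sin(t)]; c,s=np.cos(yaw),np.sin(yaw)
        pts.append(np.array([w2px(n,[x+c*u-s*v,y+s*u+c*v,z]) for u,v in e]))
    m=np.zeros_like(mask[n])
    for i in range(len(pts)-1):
        h=cv2.convexHull(np.float32((np.vstack(pts[i:i+2])+off[n]-box[n][:2]+.5)*S))
        cv2.fillConvexPoly(m,np.int32(h.round()),1)
    return m
def cost(v): q=[.442+v[0]*.01,-.2+v[1]*.01,np.radians(-17+v[2]*15)]; return sum((sil(q,n)^mask[n]).sum()/mask[n].sum() for n in box)
for s0 in(-1,0,1.5):
    r=minimize(cost,[0,0,s0],method="Nelder-Mead",options=dict(initial_simplex=[[0,0,s0],[.8,0,s0],[0,.8,s0],[0,0,s0+1]],maxiter=120))
    v=r.x;q=[.442+v[0]*.01,-.2+v[1]*.01,np.radians(-17+v[2]*15)];print(q[:2],np.degrees(q[2]),r.fun)
for c,n in zip(ims,box):
    cc,_=cv2.findContours(sil(q,n),0,1); cv2.drawContours(c,cc,-1,(0,255,0),1)
ims[1]=cv2.copyMakeBorder(ims[1],0,80,0,0,cv2.BORDER_CONSTANT)
cv2.imwrite("pics/bot.png",np.hstack(ims))
E
python3 bot.py
```

```text
Traceback (most recent call last):
  File "bot.py", line 26, in <module>
    r=minimize(cost,[0,0,s0],method="Nelder-Mead",options=dict(initial_simplex=[[0,0,s0],[.8,0,s0],[0,.8,s0],[0,0,s0+1]],maxiter=120))
  File "bot.py", line 24, in cost
    def cost(v): q=[.442+v[0]*.01,-.2+v[1]*.01,np.radians(-17+v[2]*15)]; return sum((sil(q,n)^mask[n]).sum()/mask[n].sum() for n in box)
                                                                                ~~~^^^^^^^^^^^^^^^^^^^^^^^^^^^^^^^^^^^^^^^^^^^^^^^^^^^^^
  File "bot.py", line 24, in <genexpr>
    def cost(v): q=[.442+v[0]*.01,-.2+v[1]*.01,np.radians(-17+v[2]*15)]; return sum((sil(q,n)^mask[n]).sum()/mask[n].sum() for n in box)
                                                                                     ~~~^^^^^
  File "bot.py", line 18, in sil
    pts.append(np.array([w2px(n,[x+c*u-s*v,y+s*u+c*v,z]) for u,v in e]))
                         ~~~~^^^^^^^^^^^^^^^^^^^^^^^^^^^
  File "h.py", line 10, in w2px
    K,E=cal(n); q=K@(E[:3,:3].T@(np.asarray(p)-E[:3,3])); return q[:2]/q[2]
        ~~~^^^
  File "h.py", line 6, in cal
    c=robot.calibration(n); return np.array(c["intrinsics"]),np.array(c["extrinsics"])
ValueError: time passes only in moves, steps and waits
```

Calibration calls are rate-limited, so I'll cache them.

```bash
sed -i 's/^def cal(n):/import functools\n@functools.lru_cache\ndef cal(n):/' h.py; python3 bot.py
```

```text
[np.float64(0.4448926470727024), np.float64(-0.19547170934321975)] -22.40551887854373 0.7027656992542213
[np.float64(0.44510086714656577), np.float64(-0.19615119016562993)] -21.844996414816787 0.7062622759431211
[np.float64(0.4452063596533934), np.float64(-0.19592292230192776)] -23.731869089998767 0.7047315784115394
```

View pics/bot.png

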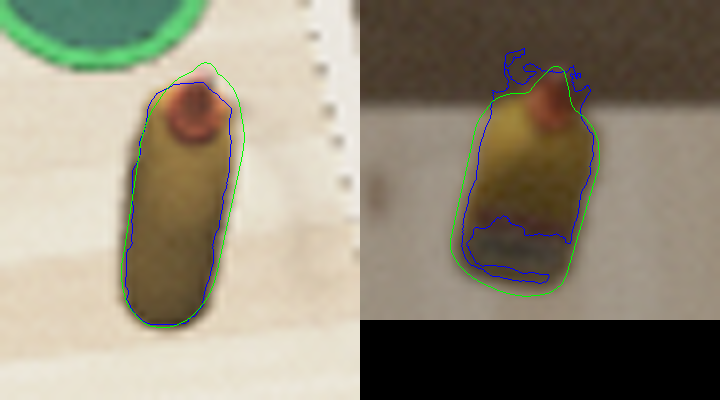

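The fit puts the bottle at about (0.443, -0.199) with yaw about -20°, and the nozzle tip agrees in both views. An axis-aligned grip would drive the nozzle into the palm. I'll grip with the tool leaning 45° in the bottle's y-z plane, which also makes the pad reachable.

```bash
cat >> h.py <<'E'
Z=np.array([0,0,1.])
def lean(head,up=Z,th=45,h=None):
    """tool R with -z leaning th from 'up' toward horizontal heading (or vector h)"""
    if h is None: a=np.radians(head);h=np.array([np.cos(a),np.sin(a),0])
    t=np.radians(th);z=-(np.cos(t)*np.asarray(up)+np.sin(t)*h);y=np.cross(h,up);y/=np.linalg.norm(y)
    return R.from_matrix(np.c_[np.cross(y,z),y,z])
B=np.array([.443,-.199,0]);MAT=np.array([.4357,-.052,.005])
G=.128
def tcp(base,up,r,g=G): return np.asarray(base)+g*np.asarray(up)+.019*r.as_matrix()[:,2]
E
python3 - <<'E'
from h import *
r=lean(70);p=tcp(B,Z,r);zt=r.as_matrix()[:,2];pre=p-.13*zt
print(p,pre,pose(r)); s=robot.read_state();p0=s["tcp_pos"];r0=R.from_euler('xyz',s["tcp_rot"],degrees=True)
m=lean(60,th=15);w=[.41,.04,.33]
go(w,m); go(pre,r,(w,m))
E
```

```text
[ 0.4384 -0.2116  0.1146] [ 0.4698 -0.1252  0.2065] [-180.   45.   70.]
shift [ 1.365  2.177 -4.469] rot [  2.63 -43.67 -24.82] rows [4.9 7. ]
shift [-1.934  3.361  3.715] rot [ -5.06 -29.92  -8.76] rows [5.2 4.4]
```

Call:
step_arm --targets '[[70,[0.4,0.5,-1.3],[0,0,0]],[70,[0.7,1.1,-2.3],[0,-7,-3]],[70,[1.4,2.2,-4.5],[2,-43,-25]],[70,[1.4,2.2,-4.5],[2,-43,-25]],[70,[1.4,2.2,-4.5],[2,-43,-25]],[70,[1.4,2.2,-4.5],[2,-43,-25]],[70,[1.4,2.2,-4.5],[2,-43,-25]],[70,[1.4,2.2,-4.5],[2,-43,-25]],[70,[1.4,2.2,-4.5],[2,-43,-25]],[70,[1.4,2.2,-4.5],[2,-43,-25]]]'

```text
time: 7.78
tcp_pos: [0.4124, 0.0432, 0.3314]
tcp_rot: [179.6, 14.1, 60.5]
ft_force: [-1.0, -0.4, -1.0]
width: 0.814
finger_force: 0.0
```

Run:
```python
from h import *
st();r=lean(70);p=tcp(B,Z,r);zt=r.as_matrix()[:,2];go(p-.13*zt,r)
```

```text
time 7.7833
tcp_pos [0.4124 0.0432 0.3314]
tcp_rot [179.5932  14.0583  60.5179]
joint_positions [ 62.466   -0.8498 -78.9194 107.0175   9.2683  83.1288 -47.7289]
ft_force [-1.0461 -0.3613 -0.9694]
width 0.814261300590739
finger_force 0.0
shift [-2.112  3.295  3.772] rot [ -4.33 -30.84  -8.46] rows [5.2 4.5]
```

Call:
step_arm --targets '[[70,[-2.1,3.3,1.8],[-4.3,-31,-8.5]],[70,[-2.1,3.3,1.8],[-4.3,-31,-8.5]],[70,[-2.1,3.3,1.8],[-4.3,-31,-8.5]],[70,[-2.1,3.3,1.8],[-4.3,-31,-8.5]],[70,[-2.1,3.3,3.75],[-4.3,-31,-8.5]],[70,[-2.1,3.3,3.75],[-4.3,-31,-8.5]],[70,[-2.1,3.3,3.75],[-4.3,-31,-8.5]],[70,[-2.1,3.3,3.75],[-4.3,-31,-8.5]],[70,[-2.1,3.3,3.75],[-4.3,-31,-8.5]]]'

```text
time: 8.53
tcp_pos: [0.4673, -0.131, 0.2107]
tcp_rot: [179.7, 45.6, 69.1]
ft_force: [0.1, 0.4, 0.6]
width: 0.82
finger_force: 0.0
```

Run:
```python
from h import *
st();r=lean(70);p=tcp(B,Z,r);go(p,r)
```

```text
time 8.5333
tcp_pos [ 0.4673 -0.131   0.2107]
tcp_rot [179.6912  45.6357  69.1059]
joint_positions [ 35.3724  33.5573 -60.3081 108.1958  55.3383  99.5509 -64.8061]
ft_force [0.0686 0.3912 0.5544]
width 0.8200323912817415
finger_force 0.0
shift [0.222 0.026 3.211] rot [-0.33  0.64 -0.63] rows [3.1 0.1]
```

Call:
step_arm --targets '[[70,[0.2,0,0.4],[0,0,0]],[70,[0.22,0.03,0.8],[0,0,0]],[70,[0.22,0.03,1.4],[0,0,0]],[70,[0.22,0.03,2.0],[0,0,0]],[70,[0.22,0.03,2.6],[0,0,0]],[70,[0.22,0.03,3.0],[0,0,0]],[70,[0.22,0.03,3.2],[0,0,0]],[70,[0.22,0.03,3.2],[0,0,0]],[70,[0.22,0.03,3.2],[0,0,0]],[70,[0.22,0.03,3.2],[0,0,0]]]'

```text
time: 9.37
tcp_pos: [0.4404, -0.2098, 0.1143]
tcp_rot: [179.6, 45.5, 69.2]
ft_force: [0.3, 0.2, 0.1]
width: 0.823
finger_force: 0.0
```

Run:
```python
from h import *
st();r=lean(70);p=tcp(B,Z,r);go(p,r)
s=robot.capture("side");t=robot.capture("top")
cv2.imwrite("pics/g1.png",np.hstack([crop(s,325,210,65,65,6),crop(t,340,130,65,65,6)])[...,::-1])
```

```text
time 9.3667
tcp_pos [ 0.4404 -0.2098  0.1143]
tcp_rot [179.5552  45.4983  69.1932]
joint_positions [ 40.4499  38.6616 -54.8694 115.1607  64.2783  89.9816 -67.5588]
ft_force [0.2627 0.1587 0.1211]
width 0.8228355879443496
finger_force 0.0
shift [-0.047 -0.031  0.039] rot [-0.13  0.5  -0.57] rows [0.1 0.1]
```

View pics/g1.png

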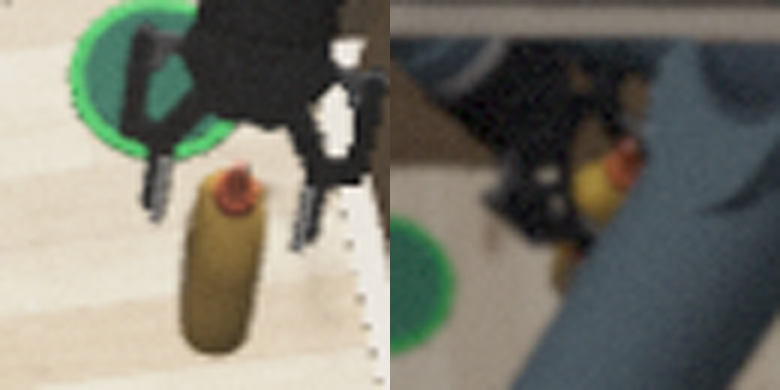

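The side crop shows the fingertips at (152,212) and (302,240), straddling the bottle evenly, and the nozzle clear of the palm. Closing.

Call:
step_arm --targets '[[0,[0,0,0],[0,0,0]],[0,[0,0,0],[0,0,0]],[0,[0,0,0],[0,0,0]],[0,[0,0,0],[0,0,0]],[0,[0,0,0],[0,0,0]],[0,[0,0,0],[0,0,0]],[0,[0,0,0],[0,0,0]],[0,[0,0,0],[0,0,0]]]' --squeeze 70

```text
time: 10.13
tcp_pos: [0.4398, -0.2108, 0.1141]
tcp_rot: [179.6, 45.6, 69.2]
ft_force: [1.6, 1.3, 5.2]
width: 0.438
finger_force: 66.7
```

Run:
```python
from h import *
st()
s=robot.capture("side");cv2.imwrite("pics/g2raw.png",s[...,::-1])
```

```text
time 10.1333
tcp_pos [ 0.4398 -0.2108  0.1141]
tcp_rot [179.6092  45.6156  69.1793]
joint_positions [ 40.467   38.6869 -54.782  115.1915  64.3311  90.0268 -67.5662]
ft_force [1.6008 1.3221 5.1717]
width 0.43840845669346296
finger_force 66.69449233289924
```

```bash
cat >> h.py <<'E'
TG=(np.array([.4398,-.2108,.1141]),R.from_euler('xyz',[179.6,45.6,69.2],degrees=True))
RB0=R.from_euler('z',-20.8,degrees=True)
def toolfor(base,Rb):
    rel_r=RB0.inv()*TG[1]; rel_p=RB0.inv().apply(TG[0]-B)
    return np.asarray(base)+Rb.apply(rel_p), Rb*rel_r
RBP=R.from_matrix(np.c_[-Yw,Uw,Nw])
def botpose():
    s=robot.read_state();r=R.from_euler('xyz',s["tcp_rot"],degrees=True)
    Rb=r*(RB0.inv()*TG[1]).inv(); b=s["tcp_pos"]-Rb.apply(RB0.inv().apply(TG[0]-B))
    print("bottle base",b,"up",Rb.as_matrix()[:,2])
    return b,Rb
E
python3 - <<'E'
from h import *
a=toolfor([.44,-.12,.2],RB0); b=toolfor(PAD+.07*Nw,RBP); c=toolfor(PAD+.01*Nw,RBP)
print(a[0],pose(a[1]),b[0],pose(b[1]))
go(*a); go(*b,frm=a); go(*c,frm=b)
print("can",px2w("side",337,112,0))
E
```

```text
[ 0.4368 -0.1318  0.3141] [179.6  45.6  69.2] [0.2591 0.1777 0.2663] [179.6     15.5993  35.26  ]
shift [-2.3   -0.739 -4.803] rot [-0.03  0.02 -0.02] rows [5.2 0. ]
shift [ 4.81  -6.877 -3.254] rot [17.47 28.9  29.74] rows [8.6 6.3]
shift [ 1.072 -0.007  1.049] rot [0. 0. 0.] rows [1.4 0. ]
can [0.4676 0.4713 0.    ]
```

Call:
step_arm --targets '[[0,[-0.2,0,-0.2],[0,0,0]],[0,[-0.6,0,-0.6],[0,0,0]],[0,[-1.0,0,-1.1],[0,0,0]],[0,[-1.4,-0.2,-2.0],[0,0,0]],[0,[-1.8,-0.5,-3.0],[0,0,0]],[0,[-2.1,-0.7,-3.8],[0,0,0]],[0,[-2.3,-0.7,-4.5],[0,0,0]],[0,[-2.3,-0.7,-4.8],[0,0,0]],[0,[-2.3,-0.7,-4.8],[0,0,0]]]'

```text
time: 10.93
tcp_pos: [0.4393, -0.1302, 0.3146]
tcp_rot: [179.4, 45.4, 69.2]
ft_force: [0.6, 0.2, -3.7]
width: 0.435
finger_force: 67.5
```

Run:
```python
from h import *
st(); botpose(); go(*toolfor(PAD+.07*Nw,RBP))
```

```text
time 10.9333
tcp_pos [ 0.4393 -0.1302  0.3146]
tcp_rot [179.4383  45.3668  69.2138]
joint_positions [ 42.8084  21.4696 -66.568  107.1272  48.6141 102.5394 -55.0733]
ft_force [ 0.6484  0.2398 -3.6789]
width 0.43471206098565857
finger_force 67.51569578271301
bottle base [ 0.4428 -0.118   0.2006] up [-0.0033 -0.0031  1.    ]
shift [ 4.792 -6.911 -3.204] rot [17.57 28.64 29.83] rows [8.6 6.3]
```

Call:
step_arm --targets '[[0,[0.3,-0.4,-0.4],[1,2,2]],[0,[0.8,-1.0,-1.0],[3,5,5]],[0,[1.4,-1.8,-1.6],[5,9,9]],[0,[2.0,-2.6,-2.2],[7,12,12]],[0,[2.6,-3.5,-2.8],[10,16,16]],[0,[3.2,-4.4,-3.0],[12,20,20]],[0,[3.8,-5.3,-3.2],[14,23,24]],[0,[4.3,-6.1,-3.2],[16,26,27]],[0,[4.6,-6.6,-3.2],[17,28,29]],[0,[4.8,-6.9,-3.2],[17.5,28.6,29.8]]]'

```text
time: 11.77
tcp_pos: [0.2541, 0.1756, 0.2617]
tcp_rot: [179.5, 16.2, 34.9]
ft_force: [-0.5, -0.3, -3.4]
width: 0.435
finger_force: 67.2
```

Call:
step_arm --targets '[[0,[0,0,0],[0,0,0]],[0,[0,0,0],[0,0,0]]]'

```text
time: 11.93
tcp_pos: [0.2577, 0.1735, 0.2634]
tcp_rot: [179.5, 16.1, 35.0]
ft_force: [0.2, -0.1, -2.5]
width: 0.435
finger_force: 67.3
```

Run:
```python
from h import *
st(); botpose(); print(Nw);go(*toolfor(PAD+.015*Nw,RBP))
```

```text
time 11.9333
tcp_pos [0.2577 0.1735 0.2634]
tcp_rot [179.4814  16.1211  35.0154]
joint_positions [ 44.9647 -16.8677 -72.8794 119.6147 -12.9231  81.9999 -76.1784]
ft_force [ 0.1602 -0.1387 -2.5371]
width 0.43492623938620734
finger_force 67.34219147168915
bottle base [0.3117 0.2126 0.1701] up [-0.4039 -0.2812  0.8705]
[-0.4083 -0.2886  0.866 ]
shift [ 1.058 -0.076  0.857] rot [ 0.05  0.52 -0.23] rows [1.3 0.1]
```

Call:
step_arm --targets '[[0,[0.3,-0.02,0.25],[0,0.2,0]],[0,[0.6,-0.05,0.5],[0,0.4,-0.1]],[0,[0.9,-0.08,0.75],[0,0.5,-0.2]],[0,[1.06,-0.08,0.86],[0,0.5,-0.2]],[0,[1.06,-0.08,0.86],[0,0.5,-0.2]],[0,[1.06,-0.08,0.86],[0,0.5,-0.2]]]'

```text
time: 12.43
tcp_pos: [0.2821, 0.1954, 0.2186]
tcp_rot: [-179.5, 15.7, 35.5]
ft_force: [-1.0, -0.9, -1.9]
width: 0.432
finger_force: 68.6
```

Run:
```python
from h import *
b,Rb=botpose(); print(PAD+.015*Nw); go(*toolfor(PAD+.015*Nw,RBP))
off={"side":np.array([.54,0]),"top":np.array([0,.87])}
ims=[]
t=np.linspace(0,2*np.pi,30)
for n,(x,y) in {"side":(285,110),"top":(235,140)}.items():
    im=robot.capture(n)[...,::-1].copy(); cv2.imwrite(f"pics/raw_{n}_pad.png",im)
    c=crop(im,x,y,78,78,5); c=crop(c,0,0,390,390,1)
    P=lambda p:np.int32(np.round((w2px(n,p)+off[n]-[x,y]+.5)*5))
    for u in t:
        cv2.circle(c,P(b+Rb.apply([.0205*np.cos(u),.031*np.sin(u),0])),1,(255,0,0),-1)
        cv2.circle(c,P(b+Rb.apply([.0205*np.cos(u),.031*np.sin(u),.13])),1,(255,255,0),-1)
        cv2.circle(c,P(PAD+.042*(np.cos(u)*Uw+np.sin(u)*Yw)),1,(0,255,0),-1)
    cv2.circle(c,P(b+Rb.apply([0,0,.19])),2,(255,0,255),-1)
    ims.append(c)
cv2.imwrite("pics/pad.png",np.hstack(ims))
```

```text
bottle base [0.3356 0.2364 0.1258] up [-0.3992 -0.2982  0.867 ]
[0.3361 0.2336 0.126 ]
shift [-0.035  0.03   0.007] rot [-0.82  0.12  0.24] rows [0.  0.1]
```

View pics/pad.png

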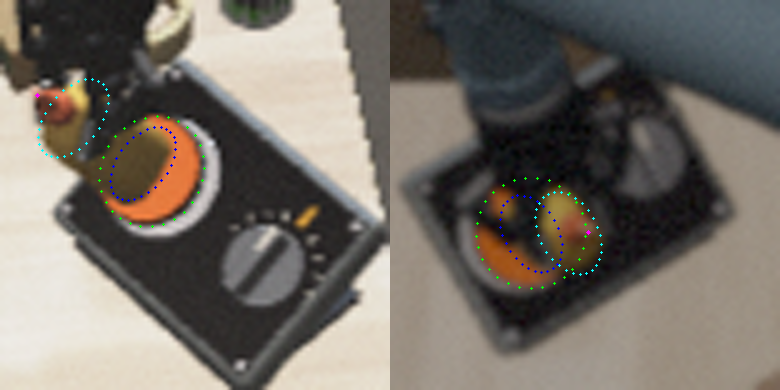

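The crops show the bottle over the pad with its predicted outline centred. The dial pointer end at side crop (267,237) points towards the mark at (307,216). I'll check the dial angle and bottle offset numerically.

```bash
cat > dialchk.py <<'E'
from h import *
def onplane(n,uv,h):   # point at height h along N above dial_centre -> (uphill, left) mm from the dial axis
    off={"side":np.array([.54,0]),"top":np.array([0,.87])}[n]
    K,E=cal(n); d=E[:3,:3]@np.linalg.solve(K,[*(np.array(uv)-off),1]); o=E[:3,3]
    p=o+d*(((DIAL+h*Nw)-o)@Nw)/(d@Nw)-DIAL; return np.array([p@Uw,p@Yw])*1000
def blob(im,m):
    w=m.astype(float); y,x=np.mgrid[:im.shape[0],:im.shape[1]]; return (x*w).sum()/w.sum(),(y*w).sum()/w.sum(),m.sum()
def rectify(n,im,h,half=.05,s=1000):
    g=np.arange(-half,half+1e-9,1/s); K,E=cal(n); off={"side":(.54,0),"top":(0,.87)}[n]
    L,Uu=np.meshgrid(g[::-1],g[::-1]) # rows: uphill down, cols: left->right
    P=(DIAL+h*Nw)+Uu[...,None]*Uw+L[...,None]*Yw
    q=(P-E[:3,3])@E[:3,:3]@K.T; uv=q[...,:2]/q[...,2:]+off
    return cv2.remap(im,np.float32(uv[...,0]),np.float32(uv[...,1]),cv2.INTER_CUBIC)
E
python3 - <<'E'
from dialchk import *
for n in("side","top"):
    im=cv2.imread(f"pics/raw_{n}_pad.png")
    r=rectify(n,im,-.020); hsv=cv2.cvtColor(r,cv2.COLOR_BGR2HSV)
    m=(hsv[...,1]>110)&(hsv[...,2]>100)&(hsv[...,0]>10)&(hsv[...,0]<35); m[:, :20]=0
    x,y,a=blob(r,m); print(n,"mark U,right mm",50-y,x-50,a)
    r=rectify(n,im,.014); g=cv2.cvtColor(r,cv2.COLOR_BGR2GRAY)
    c=g[15:90:4,15:90:4]; print(c)
E
```

```text
side mark U,right mm 44.72115384615385 -4.28846153846154 104
[[ 44  41  44  41  45  63  55  42  64  43  38  35  35  38  59  76  48  31
   72]
 [ 46  40  37  36  55  65  57  35  69  70  83  88  94  89  54  46  35  73
  111]
 [ 40  37  47  49  34  32  51 145 184 144  85  83  99 118 105  95  52  47
   43]
 [ 41  42  68 100  50  65 143 167 199 127  58  49  76 115 122 111  92  53
   34]
 [ 41  38  57  65  68 105 122 163 199 132  57  47  71 115 123 123 115  89
   46]
 [ 39  38  42  39  83 117 117 163 198 128  58  47  78 119 123 124 122  97
   57]
 [ 36  52  91  60 111 122 120 153 192 126  57  47  74 114 119 121 121 120
   78]
 [ 44  74  70  70 113 123 121 148 149 111  55  47  74 117 122 124 121 118
   89]
 [ 42  39  43  76 118 122 115 121 125 107  58  48  79 115 122 124 122 122
   98]
 [ 43  43  44  74 113 121 116 118 124 102  55  48  75 120 124 124 124 126
   92]
 [ 40  40  43  64 108 125 119 118 122 107  59  55  79 118 125 122 122 124
   83]
 [ 41  39  39  50  96 119 120 118 120 110  61  49  74 112 124 123 127 112
   66]
 [ 43  41  43  45  79 112 117 118 120 107  60  47  74 117 121 119 1
[... 1559 characters left out ...]
2  41  34  48  82
  121]
 [ 27  42  68  77  75  69  67  77  81  77  75  75  64  41  19  16  48  84
  118]
 [ 14  30  45  59  62  64  65  76  78  72  60  51  42  27  29  31  53  88
  126]
 [ 18  26  21  39  39  46  44  53  58  51  43  33  25  23  19  29  56  88
  125]
 [ 19  23  23  28  25  28  26  25  30  28  24  22  18  22  23  31  57  90
  128]
 [ 19  22  22  24  24  22  21  18  25  22  20  19  23  17  16  33  57  89
  123]
 [ 23  20  20  28  22  19  25  18  23  22  26  21  24  24  24  28  53  82
  117]]dialchk.py:7: RuntimeWarning: invalid value encountered in scalar divide
  w=m.astype(float); y,x=np.mgrid[:im.shape[0],:im.shape[1]]; return (x*w).sum()/w.sum(),(y*w).sum()/w.sum(),m.sum()
```

In the rectified view the bar runs straight uphill, in line with the mark, so the dial is right. The mixer sits about 3 mm further along its left axis than estimated, which puts the bottle base within about 1 mm of the pad axis. Pressing.

Call:
step_arm --targets '[[0,[0.06,0,0.06],[-0.4,0,0.1]],[0,[0.13,0,0.13],[-0.8,0.1,0.2]],[0,[0.2,0,0.2],[-0.8,0.1,0.2]],[0,[0.26,0,0.26],[-0.8,0.1,0.2]],[0,[0.32,0,0.31],[-0.8,0.1,0.2]],[0,[0.38,0,0.37],[-0.8,0.1,0.2]],[0,[0.42,0,0.41],[-0.8,0.1,0.2]],[0,[0.42,0,0.41],[-0.8,0.1,0.2]]]'

```text
time: 13.2
tcp_pos: [0.2924, 0.2019, 0.1999]
tcp_rot: [178.7, 15.4, 35.1]
ft_force: [-1.1, -3.6, 2.2]
width: 0.434
finger_force: 68.8
```

Run:
```python
from h import *
st(); b,Rb=botpose(); P=PAD+.003*Yw; print("along N mm",(b-P)@Nw*1000,"U",(b-P)@Uw*1000,"Y",(b-P)@Yw*1000,"F along N",(robot.read_state()["ft_force"]+[0,0,2.6])@Nw)
```

```text
time 13.2
tcp_pos [0.2924 0.2019 0.1999]
tcp_rot [178.6941  15.4478  35.0991]
joint_positions [  32.4976   14.7273  -78.8938  118.9729   12.7928   74.2932 -107.9446]
ft_force [-1.1453 -3.6125  2.2243]
width 0.433866521429411
finger_force 68.76262828613108
bottle base [0.3479 0.241  0.1074] up [-0.4173 -0.2798  0.8646]
along N mm -8.078081130607071 U 2.7420654144448524 Y -3.721146998884082 F along N 5.688181173817499
```

Call:
step_arm --targets '[[0,[0.04,0,0.03],[0.4,0,0]],[0,[0.07,0,0.07],[0.8,0,0]],[0,[0.1,0,0.1],[0.8,0,0]],[0,[0.13,0,0.13],[0.8,0,0]],[0,[0.15,0,0.15],[0.8,0,0]],[0,[0.15,0,0.15],[0.8,0,0]]]'

```text
time: 13.7
tcp_pos: [0.2939, 0.2031, 0.1946]
tcp_rot: [179.5, 16.0, 35.1]
ft_force: [-7.0, -10.3, 21.6]
width: 0.435
finger_force: 70.9
```

```bash
cat > pr.py <<'E'
from h import *
st(); b,Rb=botpose(); P=PAD+.003*Yw; print("along N mm",(b-P)@Nw*1000,"U",(b-P)@Uw*1000,"Y",(b-P)@Yw*1000,"F along N",(robot.read_state()["ft_force"]+[0,0,2.6])@Nw)
E
python3 pr.py
```

```text
time 13.7
tcp_pos [0.2939 0.2031 0.1946]
tcp_rot [179.4874  15.9784  35.1152]
joint_positions [  31.1622   16.4902  -77.7405  118.7599   13.508    74.2738 -108.7056]
ft_force [ -6.9594 -10.3112  21.5581]
width 0.4351944722903071
finger_force 70.8779040662921
bottle base [0.348  0.2425 0.1014] up [-0.4051 -0.2832  0.8693]
along N mm -13.735677540616248 U 0.6413793080122642 Y -2.5824302612263903 F along N 26.738511439962018
```

The pad is on its hard stop, with 27 N along the normal and the bottle square to within 0.5°. Holding for over 2 s.

Call:
step_arm --targets '[[0,[0,0,0],[0,0,0]],[0,[0,0,0],[0,0,0]],[0,[0,0,0],[0,0,0]],[0,[0,0,0],[0,0,0]],[0,[0,0,0],[0,0,0]],[0,[0,0,0],[0,0,0]],[0,[0,0,0],[0,0,0]],[0,[0,0,0],[0,0,0]],[0,[0,0,0],[0,0,0]],[0,[0,0,0],[0,0,0]]]'

```text
time: 14.53
tcp_pos: [0.2939, 0.2031, 0.1946]
tcp_rot: [179.5, 15.9, 35.1]
ft_force: [-7.8, -9.5, 20.9]
width: 0.433
finger_force: 70.8
```

Call:
step_arm --targets '[[0,[0,0,0],[0,0,0]],[0,[0,0,0],[0,0,0]],[0,[0,0,0],[0,0,0]],[0,[0,0,0],[0,0,0]],[0,[0,0,0],[0,0,0]],[0,[0,0,0],[0,0,0]],[0,[0,0,0],[0,0,0]],[0,[0,0,0],[0,0,0]],[0,[0,0,0],[0,0,0]],[0,[0,0,0],[0,0,0]]]'

```text
time: 15.37
tcp_pos: [0.2939, 0.2031, 0.1946]
tcp_rot: [179.5, 15.9, 35.1]
ft_force: [-8.2, -10.4, 21.7]
width: 0.431
finger_force: 70.8
```

Call:
step_arm --targets '[[0,[0,0,0],[0,0,0]],[0,[0,0,0],[0,0,0]],[0,[0,0,0],[0,0,0]],[0,[0,0,0],[0,0,0]],[0,[0,0,0],[0,0,0]],[0,[0,0,0],[0,0,0]],[0,[0,0,0],[0,0,0]],[0,[0,0,0],[0,0,0]],[0,[0,0,0],[0,0,0]],[0,[0,0,0],[0,0,0]]]'

```text
time: 16.2
tcp_pos: [0.2939, 0.2031, 0.1946]
tcp_rot: [179.5, 15.9, 35.1]
ft_force: [-8.7, -9.6, 21.4]
width: 0.436
finger_force: 70.8
```

```bash
python3 pr.py
python3 - <<'E'
from h import *
a=toolfor(PAD+.09*Nw,RBP); m=MAT-[0,0,.005]
Rb=RB0; b=toolfor(MAT+[0,0,.1],Rb)
go(*a); go(*b,frm=a); print(pose(b[1]),b[0])
E
```

```text
time 16.2
tcp_pos [0.2939 0.2031 0.1946]
tcp_rot [179.4654  15.9475  35.1069]
joint_positions [  31.189    16.4552  -77.7605  118.7692   13.5057   74.2516 -108.6996]
ft_force [-8.6659 -9.579  21.3513]
width 0.43595207735030733
finger_force 70.84570221617469
bottle base [0.3482 0.2425 0.1015] up [-0.4057 -0.2832  0.869 ]
along N mm -13.720338049322844 U 0.7639316545724343 Y -2.6667388069912987 F along N 27.04479656109215
shift [-1.888  0.037 -1.775] rot [ 0.09  0.35 -0.14] rows [2.5 0.1]
shift [0.726 7.421 1.525] rot [-17.47 -28.9  -29.74] rows [7.3 6.3]
[179.6  45.6  69.2] [ 0.4325 -0.0638  0.2191]
```

Call:
step_arm --targets '[[0,[-0.15,0,-0.15],[0,0,0]],[0,[-0.4,0,-0.4],[0,0,0]],[0,[-0.8,0,-0.8],[0,0,0]],[0,[-1.2,0.03,-1.2],[0,0,0]],[0,[-1.6,0.03,-1.6],[0,0.3,0]],[0,[-1.9,0.04,-1.8],[0,0.3,0]],[0,[-1.9,0.04,-1.8],[0,0.3,0]],[0,[-1.9,0.04,-1.8],[0,0.3,0]]]'

```text
time: 16.87
tcp_pos: [0.2533, 0.1736, 0.2818]
tcp_rot: [179.4, 14.8, 35.1]
ft_force: [-0.4, -0.3, -2.9]
width: 0.432
finger_force: 68.6
```

Call:
step_arm --targets '[[0,[0.05,0.5,-0.2],[-1,-2,-2]],[0,[0.1,1.1,-0.4],[-3,-5,-5]],[0,[0.2,1.9,-0.5],[-5,-9,-9]],[0,[0.3,2.8,-0.5],[-8,-13,-13]],[0,[0.4,3.7,-0.3],[-10,-17,-17]],[0,[0.5,4.6,0.1],[-12,-20,-21]],[0,[0.6,5.5,0.6],[-14,-23,-24]],[0,[0.65,6.4,1.1],[-16,-26,-27]],[0,[0.7,7.0,1.4],[-17,-28,-29]],[0,[0.7,7.4,1.5],[-17.5,-29,-29.7]]]'

```text
time: 17.7
tcp_pos: [0.4328, -0.0637, 0.2108]
tcp_rot: [-179.9, 45.0, 69.5]
ft_force: [-0.2, -0.9, -2.4]
width: 0.432
finger_force: 68.3
```

Call:
step_arm --targets '[[0,[0,0,0],[0,0,0]],[0,[0,0,0],[0,0,0]],[0,[0,0,0],[0,0,0]]]'

```text
time: 17.95
tcp_pos: [0.4327, -0.0602, 0.2169]
tcp_rot: [179.4, 44.9, 69.0]
ft_force: [-0.4, 1.2, -2.7]
width: 0.432
finger_force: 68.3
```

Run:
```python
from h import *
st(); botpose(); go(*toolfor(MAT+[0,0,.02],RB0))
off={"side":np.array([.54,0]),"top":np.array([0,.87])}
for n in off: cv2.imwrite(f"pics/raw_{n}_mat.png",robot.capture(n)[...,::-1])
```

```text
time 17.95
tcp_pos [ 0.4327 -0.0602  0.2169]
tcp_rot [179.4287  44.9255  69.0484]
joint_positions [ 31.8166  32.8089 -65.079  110.5538  49.8872 101.936  -72.0834]
ft_force [-0.3682  1.237  -2.7041]
width 0.43234959382148386
finger_force 68.29584417094878
bottle base [ 0.4366 -0.0472  0.103 ] up [-0.0062 -0.0102  0.9999]
shift [1.313 0.013 1.439] rot [ 0.06 -0.67 -0.11] rows [1.9 0.1]
```

Call:
step_arm --targets '[[0,[0.3,0,0.35],[0,-0.2,0]],[0,[0.7,0,0.8],[0,-0.5,0]],[0,[1.1,0,1.2],[0,-0.7,0]],[0,[1.3,0.01,1.44],[0,-0.7,0]],[0,[1.3,0.01,1.44],[0,-0.7,0]],[0,[1.3,0.01,1.44],[0,-0.7,0]],[0,[1.3,0.01,1.44],[0,-0.7,0]]]'

```text
time: 18.63
tcp_pos: [0.4333, -0.0661, 0.1427]
tcp_rot: [178.9, 45.9, 68.6]
ft_force: [0.4, -0.3, -1.9]
width: 0.434
finger_force: 68.3
```

Run:
```python
from h import *
st(); b,Rb=botpose(); go(*toolfor(MAT+[0,0,.002],RB0))
# check the held bottle's tilt against the image: nozzle blob vs yellow-body bottom in the side view
im=robot.capture("side")[...,::-1].copy(); cv2.imwrite("pics/raw_m2.png",im)
hsv=cv2.cvtColor(im,cv2.COLOR_BGR2HSV); u0,v0=np.int32(w2px("side",b+[0,0,.1]))
m=np.zeros(im.shape[:2],bool); m[v0-40:v0+45,u0-25:u0+25]=1
h,s,v=[hsv[...,i].astype(int) for i in range(3)]
red=m&((h<9)|(h>172))&(s>110)&(v>60); yel=m&(h>=10)&(h<32)&(s>105)&(v>40)
for l,q in(("red",red),("yel",yel)):
    y,x=np.nonzero(q); print(l,len(x),x.mean(),y.mean(),y.min(),y.max())
y,x=np.nonzero(yel)
for r in range(y.min(),y.max()+1,4): print(r,x[y==r].min(),x[y==r].max(),end="; ")
print(); 
for z in(0,.05,.1,.15,.17,.19): print(z,w2px("side",b+Rb.apply([0,0,z]))+[.54,0])
```

```text
time 18.6333
tcp_pos [ 0.4333 -0.0661  0.1427]
tcp_rot [178.9259  45.8513  68.6059]
joint_positions [ 27.8973  39.7484 -60.1114 112.7239  54.641   98.4062 -78.3918]
ft_force [ 0.4178 -0.3477 -1.9435]
width 0.43421612937209736
finger_force 68.30448995049792
bottle base [ 0.4372 -0.0552  0.0285] up [-0.0061  0.0071  1.    ]
shift [ 0.42  -0.046  0.341] rot [ 0.25  0.26 -0.41] rows [0.5 0.1]
red 31 353.741935483871 198.38709677419354 194 202
yel 279 352.22939068100357 213.21505376344086 196 228
196 352 352; 200 349 358; 204 348 358; 208 348 357; 212 348 357; 216 347 357; 220 347 356; 224 347 356; 228 352 352; 
0 [352.0484 220.8056]
0.05 [352.7759 214.0906]
0.1 [353.5416 207.0227]
0.15 [354.3486 199.5733]
0.17 [354.6837 196.4796]
0.19 [355.0262 193.3177]
```

Call:
step_arm --targets '[[0,[0.15,-0.02,0.1],[0.2,0.2,-0.4]],[0,[0.3,-0.04,0.22],[0.2,0.2,-0.4]],[0,[0.4,-0.05,0.32],[0.2,0.2,-0.4]],[0,[0.42,-0.05,0.34],[0.2,0.2,-0.4]],[0,[0.42,-0.05,0.34],[0.2,0.2,-0.4]],[0,[0.42,-0.05,0.34],[0.2,0.2,-0.4]]]'

```text
time: 19.18
tcp_pos: [0.4314, -0.0642, 0.1196]
tcp_rot: [179.7, 45.7, 69.3]
ft_force: [-0.8, -0.4, -2.9]
width: 0.433
finger_force: 68.4
```

Run:
```python
from h import *
st(); botpose(); go(*toolfor(MAT,RB0))
```

```text
time 19.1833
tcp_pos [ 0.4314 -0.0642  0.1196]
tcp_rot [179.7414  45.7058  69.3002]
joint_positions [ 26.8422  41.9855 -58.8666 113.0959  55.6697  97.2827 -79.8147]
ft_force [-0.7605 -0.4404 -2.9091]
width 0.4326439672226517
finger_force 68.38404115173944
bottle base [ 0.4344 -0.0526  0.0055] up [0.0023 0.0011 1.    ]
shift [ 0.023  0.021 -0.005] rot [-0.07  0.11  0.07] rows [0. 0.]
```

Call:
step_arm --targets '[[0,[0.02,0,0.02],[0,0,0]],[0,[0.035,0,0.035],[0,0,0]],[0,[0.035,0,0.035],[0,0,0]],[0,[0.035,0,0.035],[0,0,0]]]'

```text
time: 19.52
tcp_pos: [0.4313, -0.0647, 0.1193]
tcp_rot: [179.7, 45.9, 69.2]
ft_force: [-1.3, 0.2, 4.7]
width: 0.433
finger_force: 69.7
```

Contact felt. Releasing, then backing out along the tool axis.

Call:
step_arm --targets '[[50,[0,0,0],[0,0,0]],[60,[0,0,0],[0,0,0]],[70,[0,0,0],[0,0,0]],[70,[0,0,0],[0,0,0]],[70,[0,0,0],[0,0,0]],[70,[0,0,0],[0,0,0]]]'

```text
time: 20.02
tcp_pos: [0.4315, -0.0644, 0.1178]
tcp_rot: [179.7, 45.7, 69.3]
ft_force: [0.3, 0.6, -0.4]
width: 0.821
finger_force: 0.0
```

Call:
step_arm --targets '[[70,[0,0,-0.3],[0,0,0]],[70,[0,0,-0.7],[0,0,0]],[70,[0,0,-1.2],[0,0,0]],[70,[0,0,-1.8],[0,0,0]],[70,[0,0,-2.4],[0,0,0]],[70,[0,0,-3.0],[0,0,0]],[70,[0,0,-3.6],[0,0,0]],[70,[0,0,-4.2],[0,0,0]],[70,[0,0,-4.2],[0,0,0]],[70,[0,0,-4.2],[0,0,0]]]'

```text
time: 20.85
tcp_pos: [0.474, 0.051, 0.2367]
tcp_rot: [179.5, 45.5, 69.3]
ft_force: [1.1, 0.0, -0.8]
width: 0.821
finger_force: 0.0
```

Run:
```python
from dialchk import *
st()
im=robot.capture("side")[...,::-1].copy(); cv2.imwrite("pics/raw_end.png",im)
hsv=cv2.cvtColor(im,cv2.COLOR_BGR2HSV);h,s,v=[hsv[...,i].astype(int) for i in range(3)]
m=np.zeros(im.shape[:2],bool);m[190:250,325:380]=1
for l,q in(("red",m&((h<9)|(h>172))&(s>110)&(v>60)),("yel",m&(h>=10)&(h<32)&(s>105)&(v>40)),("green",m&(h>45)&(h<80)&(s>120))):
    y,x=np.nonzero(q);print(l,len(x),x.mean(),y.mean(),x.min(),x.max(),y.min(),y.max())
b=MAT
for z in(0,.15,.19):print(z,w2px("side",b+[0,0,z])+[.54,0])
for n in("side","top"):
    im=robot.capture(n)[...,::-1].copy()
    g=cv2.cvtColor(rectify(n,im,.014),cv2.COLOR_BGR2GRAY);print(g[19:84:8,35:72:3])
```

```text
time 20.85
tcp_pos [0.474  0.051  0.2367]
tcp_rot [179.5199  45.5203  69.3018]
joint_positions [ 15.8574  38.5619 -61.4003  98.8787  47.0737 109.9008 -77.5767]
ft_force [ 1.1469  0.0199 -0.7887]
width 0.821243810461529
finger_force 0.0
red 32 353.03125 202.125 351 356 198 205
yel 270 351.1777777777778 216.25555555555556 346 357 201 230
green 127 351.11811023622045 225.96850393700788 337 365 212 235
0 [351.1186 223.0883]
0.15 [353.637  202.5662]
0.19 [354.3782 196.5254]
[[ 62  61  35  42  69  67  70  78  86  94  87  83  49]
 [ 61 121 151 177 196 149  85  50  47  64 102 118 120]
 [114 114 133 175 193 151  81  48  43  60  95 118 119]
 [117 115 126 149 146 120  80  48  44  62  98 120 122]
 [116 116 116 117 123 117  81  48  45  60  98 120 120]
 [115 118 115 118 119 116  83  52  49  61  95 117 119]
 [ 95 113 115 118 121 112  83  50  48  63  95 115 118]
 [ 37  47  81 108 115 106  76  57  64  79  99 113  82]
 [ 39  35  37  39  39  42  43  42  39  40  41  43  42]]
[[ 77  83  91 105 109 100  82  66  52  45  44  39  34]
 [ 74  69  82 105 118 118 104  86  78  76  64  54  53]
 [ 72  66  78 101 116 113  97  84  81  82  79  73  58]
 [ 73  71  76  86  93  91  83  78  78  80  80  77  62]
 [ 71  67  72  79  83  82  80  78  78  80  80  76  61]
 [ 70  64  67  79  81  78  78  77  78  80  76  66  47]
 [ 65  63  71  78  82  77  75  72  70  64  55  39  26]
 [ 41  43  51  60  61  57  44  34  29  23  15  15  20]
 [ 20  19  17  20  24  23  26  27  24  20  21  24  21]]
```

The bottle is upright and centred on the mat (mat columns 337–365, bottle axis at about 351). The dial is unchanged and the gripper is clear. Handing in.

```bash
python3 -c "
from bench import robot
print(robot.close_job())"
```

```text
the job is handed in; nothing more can be done
None
```

I've handed the job in, with all steps done in the order asked: the dial is on its mark, the pad was held fully down for about 2.5 s, and the bottle was left upright on the middle of the right-hand green mat. It took about 21 s of the 72 s allowed. I didn't check the screw jar and spray can in a final picture.

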